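# Clamp the brass sample bar in the contact press with its ratchet knob

## Robot

A 6-joint arm with a two-finger parallel gripper is mounted at the origin on the work surface. World frame = base frame: x ahead of the robot, y to its left, z up, the work surface at z = 0. Lengths are in m, angles in rad, forces in N, time in s.
With the tool pointing down it reaches from about 0.425 to 1.125 m from the base axis. Payload 14.9 kg.
Tool frame: the origin (TCP) lies at the very end of the fingers, on their centre line; the grasp point (between the pads) lies 19 mm behind it (r.pinch_z is the distance from the TCP to the grasp point, in m); z points along the fingers, y is the line along which they close (so a half turn about z gives the same grasp; the last joint's range is limited). The gripper opens to 91 mm and grips with 3 to 60 N. Pads are 32 mm wide; open, the fingers measure 118 mm over their backs; the gripper's body (76 mm by 178 mm) begins 60 mm behind the grasp point.
Start: joints at [-1.324, 0.379, 1.734, -0, 1.028, -0.033], TCP at [0.193, -0.673, 0.214] pointing down, gripper open.
Joint ranges: [-2.77, 2.77], [-0.74, 2.19], [0, 2.66], [-1.06, 4.2], [0.31, 2.87], [-3.08, 3.08]. Speed limits (rad/s): [1.89, 1.89, 2.39, 3.14, 3.14, 3.14].

## Interface

Orientations are given as a unit quaternion [w, x, y, z].
In Python, from workcell import r gives the robot as it stands.
- The arm moves only by the shell command python3 -m crank 'ROWS' [OPENING] [FORCE]. ROWS is text: rows parted by semicolons, each of 6 numbers parted by spaces: the shift along the tool's x, y, z normalised to -1 to 1, where 1 is 0.02 m, then the turn, a rotation vector about the tool's x, y, z normalised to -1 to 1, where 1 is 0.12 rad. A call has 1 to 10 rows; each row shifts and turns the commanded pose from where the row before left it, along the tool's axes as they then stand; what a row does not reach is not made up. A row lasts 1/12 s, in which the tool goes at most 41.7 mm and 7.16 degrees, less where a joint would pass 70% of its speed; a pose out of reach is approached as far as the arm can. A call with a number of a shift or a turn outside -1 to 1 is refused whole. A call with a gripper value outside its range is refused whole. OPENING is the closure, from 0 (fully open) to 1 (shut), set as the call begins (- or left out, the last holds). The fingers move at their own pace and stop on an object; FORCE is the grip in N (left out, the last holds). Time passes only in rows, so rows that do not move let the fingers close. It gives the time, the measured TCP pose, the force, the opening and the grip force at its end, in the units of the state.
- r.observe(): the state, without advancing time (a new reading comes with each control period).
- r.snapshot(name): name is "scene" or "top" or "wrist"; returns a dict with "image" (400x640x3 uint8, blue, green, red), "camera_matrix" (3x3 intrinsics, pixels), "k1" (the pictures are not rectified: a ray, as slopes to the right and down, at radius r is drawn at 1 + k1 r^2 times it, then the intrinsics apply), "world_to_cam" (4x4, takes a point from world to camera coordinates). Camera axes: x right, y up, looking along -z (the intrinsics and any distortion apply to the point x, -y, -z); pixel columns grow to the right and rows downward; lengths in m; the calibration is good to about 2 mm. A picture is of the moment at which its call begins. There is no depth.
- r.hand_in(): hands the job in; it is judged then, once.
The state is a dict: "time_s": time; "joint_positions": joint angles; "joint_velocities": joint speeds; "effort": joint torques, N m; "eef_pos": TCP position; "orientation": TCP orientation; "wrist_force": force on the tool from outside, world axes, zero at the start; "torque": the same for the moment, N m; "opening": finger opening in m; "grip_force": force on a finger pad.
Only numpy, scipy, OpenCV 4.12 (cv2) and the standard library are available. Lean on these libraries where they do the work, as an engineer would, in place of code of your own. Each camera call takes 0.05 s, during which the arm holds its last target. There are 200 camera calls.

## Task

Take the brass bar from the wooden sample rack and slide it lengthwise into the channel of the blue contact press, under the copper foot, until its end is home against the steel stop. Then turn the black ratchet knob clockwise, with a gentle grip, until the foot clamps the bar and the ratchet slips and clicks two or three times, so that the white line on the knob has moved from the collar's white line into the collar's green sector; stop there and let go. Leave the other bars and the blue multimeter where they are.

Things in the scene. Friction and masses are not known exactly. Their poses are not given: they have to be found in the camera images.
- press: Blue contact press, fixed; place and yaw vary. Origin at table height below the axis of foot and knob; +x points from the channel's open mouth (robot side) to the column, z up. Base plate 12 mm high, x -55 to 145 mm, y +-55. Blue head: x -26 to 99 mm, y +-23, 105 to 135 mm above the table. Black anvil: top 35 mm above the table, x -42 to 43 mm, 50 mm wide.
- channel (a point): Centre of the bar when home: x -32 mm, y 0, 39 mm above the table in the press's frame, same axes. Its far end is at the stop; 65 mm stick out before the anvil, free below. Rails 5 mm high leave a channel 22 mm wide, its mouth (x -25 to -41 mm) flared to 34 mm. The foot hangs 13 to 21 mm over the anvil: slide the bar in level, 1 to 2 mm above it.
- stop (a point): Middle of the top edge of the steel stop's face, which closes the channel at x 43 mm in the press's frame; 51 mm above the table.
- bar_brass_mid (a point): Centre of the brass (yellow) bar, 150 x 18 x 8 mm, 0.14 to 0.24 kg, loose; x along its length, z up. Underside 25 mm above the table on two wooden ribs, at x -22 to -12 and 50 to 60 mm from its centre; the end towards the robot (-x) is free to grip. Three bars lie 60 mm apart, their order varies. Either end may go in first.
- bar_brass: The brass bar; origin at the centre of its underside, 4 mm below its centre; axes as for its centre.
- rack: Plywood sample rack, fixed: a plate 130 x 190 x 6 mm with two cross ribs, tops 25 mm above the table. Origin at table height below the centre of the middle bar; x along the bars.
- bar_alu_mid (a point): Centre of the aluminium (silver) bar; size and axes as the brass one. Stays on the rack.
- bar_dark_mid (a point): Centre of the black bar; size and axes as the brass one. Stays on the rack.
- knob_grip (a point): Grip point on the vertical axis of the black, round, knurled ratchet knob, 175 mm above the table. Clockwise (from above) it takes the collar along and lowers the foot (16 mm across; 20 mm a turn), against about 0.09 N m. When the foot presses the bar the collar stops and the knob slips on it at about 0.2 N m, twelve clicks a turn (0.52 rad each). The clamp holds when the knob is let go.
- knob: The plastic knob, 36 mm across, from 150 to 190 mm above the table; origin at the centre of its underside on the axis. It does not rise or sink. Hold it gently: 15 to 25 N per finger are ample. With a bar in place the foot meets it after about 1.7 to 4 rad of clockwise turning.
- knob_mark (a point): Outer end of the white line on the knob's top, 15 mm from the axis, 190 mm above the table. At the start it is in line with the collar's white line.
- collar_top (a point): Centre of the top of the steel collar below the knob, 54 mm across, 145 mm above the table; turns with the screw. In its frame (angles anticlockwise from its x, z up) the collar's white line is at 1.25 rad and the green sector from 0.7 to -0.7 rad. The knob's line starts at 1.25 rad and falls by the angle slipped: 1.25 rad of slip is mid-sector.
- meter: Blue handheld multimeter lying on the table, 170 x 85 x 34 mm; origin at the centre of its underside, x along its length. Leave it.
There are look-alikes about, which are no part of the job. Of the things that look like the press, the middle-sized one is meant.

How it is judged:
On the way, in this order (a step that is already met when the one before it is completed fails the run):
1. the brass bar lies in the channel, home against the stop (x of bar_brass_mid in the frame of press between -0.0355 and -0.028 m and y of bar_brass_mid in the frame of press between -0.004 and 0.004 m and z of bar_brass_mid in the frame of press between 0.036 and 0.0415 m and angle between the x axis of bar_brass_mid and the x axis of press, either way round below 0.08 rad), for 0.2 s.
2. the foot clamps the bar and the ratchet has slipped into the green sector (all of step 1 and x of knob_mark in the frame of collar_top above 0.0115 m and contact force between bar_brass and press above 25 N), for 0.2 s.
At the end, for the whole second after the job is handed in: The brass bar lies flat in the channel, its end within 3.5 mm of the stop, within 4 mm of the middle and 0.08 rad of straight; it is clamped (over 25 N between bar and press, foot and anvil together); the line of the knob is in the green sector (slipped 0.55 to 1.95 rad); at rest (all of step 2 and linear speed of bar_brass below 0.02 m/s); the robot touches nothing.
It fails at once if the ratchet is wound on far past the green sector, or slipped backwards (x of knob_mark in the frame of collar_top below -0.0075 m).
It fails at once if the knob is squeezed or pushed with more than 80 N (the sum over the fingers) (contact force between the fingers and knob above 80 N).
It fails at once if another bar or the multimeter is disturbed (moved more than 25 mm) (distance of any of bar_alu_mid, bar_dark_mid, meter from where it was at the start of the episode above 0.025 m).
It also fails if it takes over 72 s, if anything falls off the work surface, if the arm or the gripper's body presses on something with over 40 N, if the wrist force passes 120 N, or if a joint passes its speed limit or range.

## Working session

There is one attempt and no reset: what is moved stays moved. The work goes in short steps, Python scripts to look and compute and a shell command to move; the robot and the scene stay as the last step left them, time stands still between calls to the robot, and variables do not carry over. Pictures are saved under pics/ and viewed, at most 10 in all, crops included, and the job is handed in when it is done.

```bash
ls; mkdir -p pics
cat > h.py <<'E'
import numpy as np, cv2
from workcell import r
def snap(n):
    s=r.snapshot(n); return s
def und(s,uv):
    K=np.array(s["camera_matrix"]);k=s["k1"]
    d=(np.asarray(uv,float)-K[:2,2])/np.array([K[0,0],K[1,1]])
    q=d.copy()
    for _ in range(30): q=d/(1+k*(q@q))
    return q
def ray(s,uv):
    x,y=und(s,uv);T=np.array(s["world_to_cam"]);R=T[:3,:3];o=-R.T@T[:3,3]
    return o,R.T@np.array([x,-y,-1.])
def onz(s,uv,z):
    o,d=ray(s,uv);return o+d*(z-o[2])/d[2]
def proj(s,P):
    K=np.array(s["camera_matrix"]);T=np.array(s["world_to_cam"]);p=T[:3,:3]@P+T[:3,3]
    q=np.array([p[0],-p[1]])/-p[2];q=q*(1+s["k1"]*(q@q));return K[:2,:2]@q+K[:2,2]
def tool():
    from scipy.spatial.transform import Rotation as Ro
    o=r.observe();q=o["orientation"];return np.array(o["eef_pos"]),Ro.from_quat([q[1],q[2],q[3],q[0]]).as_matrix(),o
E
python3 - <<'E'
from h import *
for n in("scene","top","wrist"):
    s=snap(n);cv2.imwrite(f"pics/{n}0.png",s["image"])
    T=np.array(s["world_to_cam"]);print(n,-T[:3,:3].T@T[:3,3],s["k1"],s["camera_matrix"][0])
p,R,o=tool();print(p,R,o)
E
```

```text
pics
scene [1.11381823 0.23086758 1.11236961] -0.030345218222232056 [452.02199216   0.         318.20331505]
top [0.32631903 0.06026212 1.49429355] -0.050807913533784256 [477.89053803   0.         324.21990896]
wrist [ 0.26848648 -0.65247893  0.38475543] -0.07545666274655312 [359.98269229   0.         317.57783694]
[ 0.19322689 -0.67252555  0.2134781 ] [[ 9.61111420e-01  2.76160828e-01 -1.89705522e-04]
 [ 2.76160892e-01 -9.61111135e-01  7.40508422e-04]
 [ 2.21713295e-05 -7.64100347e-04 -9.99999708e-01]] {'time_s': 0.15, 'joint_positions': array([-1.32432036e+00,  3.79269979e-01,  1.73459315e+00, -3.84947317e-06,
        1.02849394e+00, -3.33194134e-02]), 'joint_velocities': array([ 0.00248251, -0.00078839, -0.00123854,  0.00093681, -0.00102501,
       -0.00022615]), 'effort': array([-1.23842172e-03, -7.64125514e+01, -4.34654617e+01,  6.51000836e-02,
        4.10157535e-02, -4.08164681e-05]), 'eef_pos': array([ 0.19322689, -0.67252555,  0.2134781 ]), 'orientation': array([-3.79863437e-04,  9.90230057e-01,  1.39442778e-01, -4.22967852e-05]), 'wrist_force': array([-0.0362299 ,  0.50133578,  0.71692659]), 'torque': array([ 0.03800674, -0.04937686,  0.00292531]), 'grip_force': 0.0, 'opening': 0.09145627883891973}
```

View pics/scene0.png

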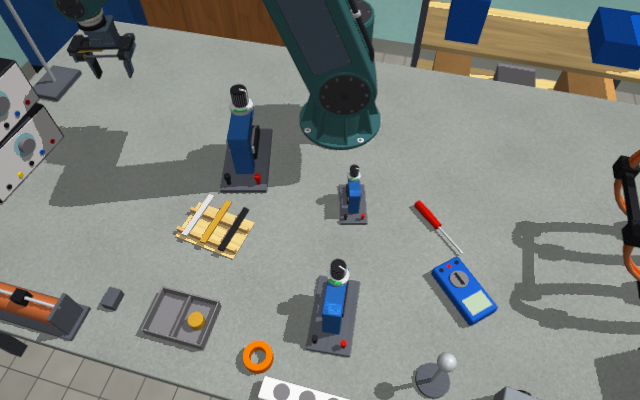

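View pics/top0.png

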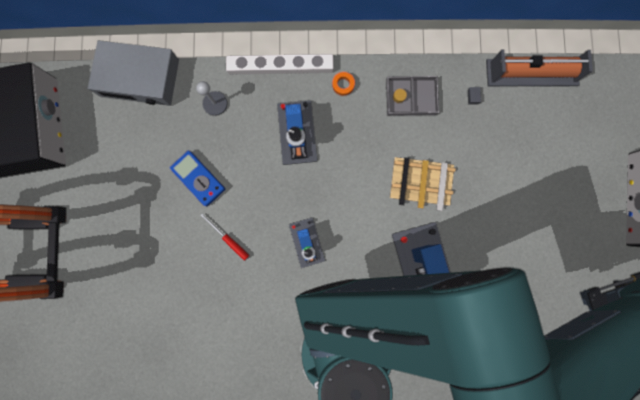

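The scene view shows three presses (large at (245,150), small at (353,195), middle at (333,310)). The top view shows the middle one at (297,132), the rack at (422,183) with its brass bar in the middle at (424,183), and the meter at (197,178). I'll measure these.

Run:
```python
from h import *
s=snap("top");im=s["image"];hsv=cv2.cvtColor(im,cv2.COLOR_BGR2HSV)
def rect(m,z,x0,y0,x1,y1,n):
    k=np.zeros_like(m);k[y0:y1,x0:x1]=m[y0:y1,x0:x1]
    cs=cv2.findContours(k,0,2)[0];c=max(cs,key=cv2.contourArea)
    w=np.array([onz(s,q,z)[:2] for q in c[:,0].astype(float)],np.float32)
    (cx,cy),(a,b),_=cv2.minAreaRect(w);bx=cv2.boxPoints(((cx,cy),(a,b),_))
    e=[bx[1]-bx[0],bx[2]-bx[1]];l=max(e,key=np.linalg.norm);print(n,cx,cy,a,b,"yaw",np.arctan(l[1]/l[0]))
print(hsv[170:200:10,424],hsv[170:200:10,404],hsv[180,440:446],hsv[120:165:5,284],hsv[110:150:4,297])
rect(cv2.inRange(hsv,(15,130,110),(28,255,255)),.033,395,150,455,212,"brass")
rect(cv2.inRange(hsv,(0,0,0),(180,255,60)),.033,385,150,455,212,"dark")
# base plate: dark grey
g=cv2.inRange(hsv,(0,0,0),(180,255,95));rect(g,.012,270,95,318,170,"plate")
c=cv2.resize(im[85:225,260:470],None,fx=3.8,fy=3.8,interpolation=cv2.INTER_CUBIC);cv2.imwrite("pics/c1.png",c)
```

```text
[[ 19 160 182]
 [ 19 162 184]
 [ 20 155 184]] [[140  20  38]
 [126  31  41]
 [135  12  41]] [[ 11  16 176]
 [173   5 187]
 [165   5 191]
 [  0   4 191]
 [  0   5 187]
 [ 14  23 170]] [[111  26  98]
 [117  26  98]
 [114  27  96]
 [116  21  95]
 [114  27  93]
 [117  27  95]
 [117  24  95]
 [117  27  96]
 [114  26  98]] [[108 179 180]
 [108 175 156]
 [108 176 151]
 [108 174 151]
 [108 162 124]
 [120  20  39]
 [130  19  41]
 [130  20  39]
 [116  10 172]
 [117  54  90]]
brass 0.5151380896568298 -0.24291102588176727 0.018751071766018867 0.14559665322303772 yaw -0.13941881
dark 0.5266592502593994 -0.18539783358573914 0.01287786290049553 0.1424756646156311 yaw -0.13239923
plate 0.6908083558082581 0.12908567488193512 0.094645194709301 0.19725950062274933 yaw -0.011959923
```

View pics/c1.png

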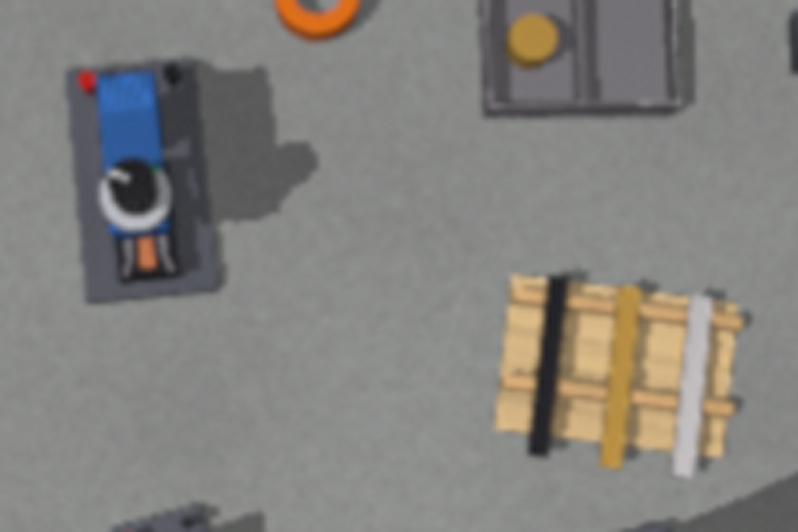

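The crop shows the middle press plate with corners near crop (68,68), (197,60), (220,290) and (87,302), the knob at (132,190), and the brass bar running from (628,290) to (612,465). Next come the plate corners, and how close the large press is to my approach.

Run:
```python
from h import *
t=snap("top");s=snap("scene")
P=[onz(t,(260+u/3.8,85+v/3.8),.012)[:2] for u,v in((68,68),(197,60),(220,290),(87,302))];P=np.array(P)
print(P.round(4));d=(P[0]-P[3]+P[1]-P[2]);y=np.arctan2(d[1],d[0]);c=P.mean(0);print(c,y,"origin",c-.045*np.array([np.cos(y),np.sin(y)]))
k=onz(t,(260+132/3.8,85+190/3.8),.19);print("knob",k)
print("scene knob mid",onz(s,(338,266),.19))
print("big plate",[onz(s,q,.016)[:2].round(3) for q in((221,188),(268,190),(232,130),(271,130))],onz(t,(430,235),.19), "big knob h?",[onz(s,(239,90),z).round(3) for z in(.2,.27,.3)])
```

```text
[[0.7844 0.2054]
 [0.7897 0.097 ]
 [0.5937 0.0801]
 [0.5852 0.1902]]
[0.68825077 0.14318934] 0.08108815895602786 origin [0.64339863 0.13954437]
knob [0.63673792 0.14127386 0.19      ]
scene knob mid [0.6473355  0.14558201 0.19      ]
big plate [array([ 0.393, -0.277]), array([ 0.364, -0.135]), array([ 0.156, -0.333]), array([ 0.123, -0.206])] [ 0.3539133  -0.22561974  0.19      ] big knob h? [array([ 0.155, -0.279,  0.2  ]), array([ 0.228, -0.24 ,  0.27 ]), array([ 0.26 , -0.223,  0.3  ])]
```

```bash
A='1 0 0 0 0 0'; 
python3 -m crank '1 0 0 0 0 0;1 0 0 0 0 0;1 0 0 0 0 0;1 0 0 0 0 0;1 0 0 0 0 0;1 0 0 0 0 0;1 0 0 0 0 0;1 0 0 0 0 0;1 0 0 0 0 0;1 0 0 0 0 0' 0.5 20 >/dev/null
python3 -m crank '1 0 0 0 0 0;1 0 0 0 0 0;1 0 0 0 0 0;1 0 0 0 0 0;1 0 0 0 0 0;1 0 0 0 0 0;1 0 0 0 0 0;1 0 0 0 0 0;1 0 0 0 0 0;0.3 -0.7 0 0 0 0' >/dev/null
python3 -m crank '0 -1 0 0 0 0;0 -1 0 0 0 0;0 -1 0 0 0 0;0 -1 0 0 0 0;0 -1 0 0 0 0;0 -1 0 0 0 0;0 -1 0 0 0 0;0 -1 0 0 0 0;0 -1 0 0 0 0;0 -1 0 0 0 0' 
python3 -m crank '0 -1 0 0 0 0;0 -1 0 0 0 0;0 -1 0 0 0 0;0 -1 0 0 0 0;0 -1 0 0 0 0;0 -1 0 0 0 0;0 -0.5 0 0 0 -1;0 0 0 0 0 -1;0 0 0 0 0 -1;0 0 0 0 0 -1' 
python3 -m crank '0 0 0 0 0 -1;0 0 0 0 0 -1;0 0 0 0 0 -1;0 0 0 0 0 -1;0 0 0 0 0 -1;0 0 0 0 0 -1;0 0 0 0 0 -1;0 0 0 0 0 -1;0 0 0 0 0 -1;0 0 0 0 0 -1' >/dev/null
python3 -m crank '0 0 0 0 0 -1;0 0 0 0 0 -1;0 0 0 0 0 -1;0 0 0 0 0 -1;0 0 0 0 0 -1;0 0 0 0 0 -1;0 0 0 0 0 -1;0 0 0 0 0 -1;0 0 0 0 0 -0.7;0 0 0 0 0 0'
python3 - <<'E'
from h import *
s=snap("wrist");cv2.imwrite("pics/w1.png",s["image"])
T=np.array(s["world_to_cam"]);print("cam",-T[:3,:3].T@T[:3,3],"axis",-T[2,:3])
p,R,o=tool();print(p,R[:,0],o["opening"],o["joint_positions"])
print(proj(s,np.array([.515,-.243,.033])))
E
```

```text
time_s: 2.8
eef_pos: [0.5051, -0.3592, 0.214]
orientation: [-0.0, 0.99, 0.139, -0.0]
wrist_force: [0.5, -0.9, 0.1]
opening: 0.0455
grip_force: 0.0
time_s: 3.63
eef_pos: [0.4695, -0.2349, 0.2141]
orientation: [0.0, 0.928, 0.374, 0.0]
wrist_force: [-0.0, -0.7, 0.1]
opening: 0.0456
grip_force: 0.0
time_s: 5.3
eef_pos: [0.4695, -0.2352, 0.214]
orientation: [0.0, 0.067, 0.998, -0.0]
wrist_force: [0.6, 0.4, 0.2]
opening: 0.0454
grip_force: 0.0
cam [ 0.39253855 -0.22621118  0.38542761] axis [ 0.27374059 -0.03780153 -0.96106042]
[ 0.46946402 -0.23525854  0.21404778] [-9.90324430e-01  1.38771435e-01 -1.05401451e-04] 0.04558102407902054 [-5.08921376e-01  1.01868176e-01  2.08605022e+00 -2.17925405e-05
  9.53554337e-01 -1.94048435e+00]
[317.60724536 222.22109731]
```

View pics/w1.png

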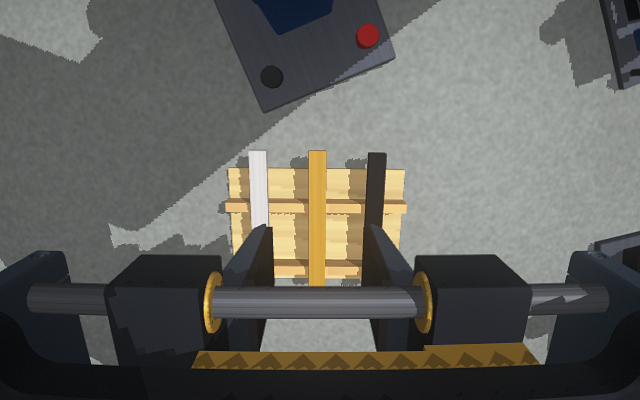

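The wrist view shows the brass bar centred between the open fingers. Its free end is at (317,150), with silver to the left and black to the right. The large press is at the top, clear of the fingers.

```bash
cat >> h.py <<'E'
def brass(s,z,y0,y1,x0=250,x1=400):
    hsv=cv2.cvtColor(s["image"],cv2.COLOR_BGR2HSV);m=cv2.inRange(hsv,(17,150,60),(30,255,255))
    L=[];W=[]
    for v in range(y0,y1):
        u=np.where(m[v,x0:x1])[0]+x0
        if len(u)<5: continue
        a,b=onz(s,(u.min(),v),z),onz(s,(u.max()+1,v),z);L.append((a+b)[:2]/2);W.append(np.linalg.norm(a-b))
    return np.array(L),np.array(W)
E
python3 - <<'E'
from h import *
s=snap("wrist");p,R,o=tool()
L,W=brass(s,.033,145,195);print(len(L),W.mean(),L[0],L[-1])
d=L[-1]-L[0];f=np.polyfit(L[:,0],L[:,1],1);y=np.arctan(f[0]);u=np.array([np.cos(y),np.sin(y)])
c=L[0]+.075*u;g=c-.044*u;print("yaw",y,"centre",c,"grasp",g)
D=np.r_[g,.029-.019]-p;print("tool delta rows",R.T@D/.02,"turn", -(y-np.arctan(R[1,0]/R[0,0]))/.12)
E
```

```text
44 0.016935946306430614 [ 0.44177755 -0.2331785 ] [ 0.48497787 -0.23921129]
yaw -0.13874946788615578 centre [ 0.51605678 -0.24355135] grasp [ 0.47247964 -0.23746595]
tool delta rows [-0.16792252 -0.08603762 10.19955718] turn -0.017635051677671508
```

```bash
python3 -m crank '-0.17 -0.09 1 0 0 0;0 0 1 0 0 0;0 0 1 0 0 0;0 0 1 0 0 0;0 0 1 0 0 0;0 0 1 0 0 0;0 0 1 0 0 0;0 0 1 0 0 0;0 0 1 0 0 0;0 0 1 0 0 0' 
python3 -m crank '0 0 0.2 0 0 0;0 0 0 0 0 0;0 0 0 0 0 0' 
python3 -m crank '0 0 0 0 0 0;0 0 0 0 0 0;0 0 0 0 0 0;0 0 0 0 0 0;0 0 0 0 0 0;0 0 0 0 0 0;0 0 0 0 0 0;0 0 0 0 0 0' 1 50
```

```text
time_s: 6.23
eef_pos: [0.4725, -0.2377, 0.013]
orientation: [0.0, 0.071, 0.998, -0.0]
wrist_force: [0.5, 0.1, 0.5]
opening: 0.0454
grip_force: 0.0
time_s: 6.48
eef_pos: [0.4727, -0.2379, 0.0105]
orientation: [0.0, 0.069, 0.998, -0.0]
wrist_force: [-0.6, 0.0, -0.3]
opening: 0.0451
grip_force: 0.0
time_s: 7.15
eef_pos: [0.4726, -0.238, 0.0103]
orientation: [0.0, 0.069, 0.998, -0.0]
wrist_force: [-1.8, 1.4, 7.5]
opening: 0.0175
grip_force: 50.0
```

```bash
python3 -m crank '0 0 -0.5 0 0 0;0 0 -1 0 0 0;0 0 -1 0 0 0;0 0 -1 0 0 0;0 0 -1 0 0 0;0 0 -1 0 0 0;0 0 -1 0 0 0;0 0 -1 0 0 0;0 0 -1 0 0 0;0 0 -1 0 0 0' 
python3 -m crank '0 0 -1 0 0 0;0 0 -1 0 0 0;0 0 -1 0 0 0;0 0 -1 0 0 0;0 0 -1 0 0 0;-0.3 1 0 0 0 0;-0.3 1 0 0 0 0;-0.3 1 0 0 0 0;-0.3 1 0 0 0 0;-0.3 1 0 0 0 0' >/dev/null
python3 -m crank '-0.2 1 0 0 0 0;-0.2 1 0 0 0 0;-0.2 1 0 0 0 0;-0.2 1 0 0 0 0;-0.2 1 0 0 0 0;-0.2 1 0 0 0 0;-0.2 1 0 0 0 0;-0.2 1 0 0 0 0;-0.2 1 0 0 0 0;-0.2 1 0 0 0 0' >/dev/null
python3 -m crank '0 1 0 0 0 0;0 1 0 0 0 0;0 1 0 0 0 0;0 1 0 0 0 0;0 0.6 0 0 0 1;0 0 0 0 0 1;0 0 0 0 0 1;0 0 0 0 0 1;0 0 0 0 0 1;0 0 0 0 0 1'
python3 -m crank '0 0 0 0 0 1;0 0 0 0 0 1;0 0 0 0 0 1;0 0 0 0 0 1;0 0 0 0 0 1;0 0 0 0 0 1;0 0 0 0 0 1;0 0 0 0 0 1;0 0 0 0 0 1;0 0 0 0 0 1' >/dev/null
python3 -m crank '0 0 0 0 0 1;0 0 0 0 0 1;0 0 0 0 0 1;0 0 0 0 0 1;0 0 0 0 0 1;0 0 0 0 0 1;0 0 0 0 0 1;0 0 0 0 0 1;0 0 0 0 0 0.3;0 0 0 0 0 0'
python3 - <<'E'
from h import *
s=snap("wrist");cv2.imwrite("pics/w2.png",s["image"])
p,R,o=tool();print(p,R[:,0],o["joint_positions"]);T=np.array(s["world_to_cam"]);print("cam",-T[:3,:3].T@T[:3,3])
E
```

```text
time_s: 7.98
eef_pos: [0.4719, -0.2375, 0.2013]
orientation: [-0.0, 0.069, 0.998, 0.0]
wrist_force: [-0.2, 0.1, -2.2]
opening: 0.0176
grip_force: 50.0
time_s: 10.48
eef_pos: [0.595, 0.1408, 0.3002]
orientation: [-0.0, 0.419, 0.908, -0.0]
wrist_force: [-0.7, 0.6, -1.9]
opening: 0.0173
grip_force: 49.9
time_s: 12.15
eef_pos: [0.5951, 0.1408, 0.3002]
orientation: [0.0, 0.999, 0.043, -0.0]
wrist_force: [-0.4, 0.1, -1.8]
opening: 0.0177
grip_force: 50.0
[0.59523044 0.14074869 0.3001809 ] [ 9.96054182e-01  8.87469151e-02 -2.26829212e-04] [1.94088387e-01 1.49491622e-01 1.85966464e+00 1.07718990e-05
 1.13266345e+00 1.67601631e+00]
cam [0.67315657 0.14605903 0.4716007 ]
```

View pics/w2.png

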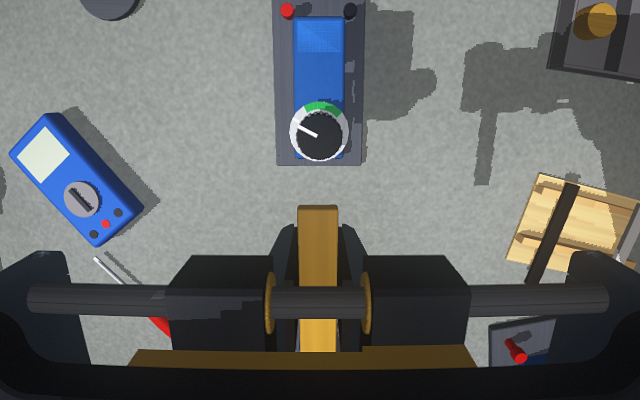

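The view looks straight down on the middle press. The knob is at (319,135), the blue head spans columns 294–343 and the plate's front edge is at row 165. The brass bar is still held in line.

Run:
```python
from h import *
s=snap("wrist");im=s["image"];hsv=cv2.cvtColor(im,cv2.COLOR_BGR2HSV)
# knob: dark disc
m=cv2.inRange(hsv,(0,0,0),(180,255,75));k=np.zeros_like(m);k[105:160,292:346]=m[105:160,292:346]
k=cv2.morphologyEx(k,cv2.MORPH_OPEN,np.ones((3,3)))
c=max(cv2.findContours(k,0,2)[0],key=cv2.contourArea);(u,v),rad=cv2.minEnclosingCircle(c);print("knob px",u,v,rad,onz(s,(u,v),.19),"diam",2*rad*(s_:=.2816)/s["camera_matrix"][0][0])
# white ring (collar) outer
# blue head edges at z .135
b=cv2.inRange(hsv,(100,120,60),(125,255,255));L=[]
for r_ in range(25,95):
    x=np.where(b[r_,285:352])[0]+285;L.append((x.min(),x.max()+1,r_))
L=np.array(L,float)
l=np.array([onz(s,(a,r_),.135)[:2] for a,_,r_ in L]);q=np.array([onz(s,(c_,r_),.135)[:2] for _,c_,r_ in L])
fl=np.polyfit(l[:,0],l[:,1],1);fr=np.polyfit(q[:,0],q[:,1],1);print("head",fl,fr,"width",np.polyval(fl,.7)-np.polyval(fr,.7),"mid y@.64",(np.polyval(fl,.64)+np.polyval(fr,.64))/2)
# plate edges at .012
g=cv2.cvtColor(im,cv2.COLOR_BGR2GRAY).astype(int)
PL=[];PR=[]
for r_ in range(25,155):
    row=cv2.GaussianBlur(im[r_:r_+1].copy(),(3,1),0)[0].sum(1).astype(int);d=np.diff(row)
    a=265+np.argmin(d[265:290])+1; PL.append(onz(s,(a,r_),.012)[:2])
PL=np.array(PL);f=np.polyfit(PL[:,0],PL[:,1],1);res=PL[:,1]-np.polyval(f,PL[:,0]);ok=abs(res)<.003;f=np.polyfit(PL[ok,0],PL[ok,1],1)
print("plate left",f,"=> mid y@.64",np.polyval(f,.64)-.055/np.cos(np.arctan(f[0])),ok.sum())
col=im[140:180,300:340].sum(2).mean(1).astype(int);print(col)
print("front row165->",onz(s,(319,165.),.012))
print("bar centre",onz(s,(317.5,206),.31))
```

```text
knob px 319.209716796875 135.56524658203125 23.56486701965332 [0.64606391 0.14222858 0.19      ] diam 0.03686769777975415
head [0.08644592 0.10881822] [0.08490223 0.06419524] width 0.045703564351439685 mid y@.64 0.14133813651538746
plate left [0.08596842 0.14125983] => mid y@.64 0.14107675077864498 130
[164 164 165 165 166 166 165 166 173 182 200 215 237 262 270 298 312 324
 311 408 463 362 320 320 323 271 490 488 482 484 487 487 485 484 484 486
 488 488 483 480]
front row165-> [0.59133042 0.13651351 0.012     ]
bar centre [0.62500237 0.14180241 0.31      ]
```

```bash
python3 -m crank '-1 0.13 0 0 0 0;-1 0 0 0 0 0;-1 0 0 0 0 0;-1 0 0 0 0 0;-1 0 0 0 0 0;-1 0 0 0 0 0;-0.76 0 0 0 0 -1;0 0 0 0 0 -1;0 0 0 0 0 -1;0 0 0 0 0 -1' >/dev/null
python3 -m crank '0 0 0 0 0 -1;0 0 0 0 0 -1;0 0 0 0 0 -1;0 0 0 0 0 -1;0 0 0 0 0 -1;0 0 0 0 0 -1;0 0 0 0 0 -1;0 0 0 0 0 -1;0 0 0 0 0 -1;0 0 0 0 0 -1' >/dev/null
python3 -m crank '0 0 0 0 0 -1;0 0 0 0 0 -1;0 0 0 0 0 -1;0 0 0 0 0 -1;0 0 0 0 0 -1;0 0 0 0 0 -1;0 0 0 0 0 -1;0 0 0 0 0 -1;0 0 0 0 0 -1;0 0 0 0 0 -1' 
python3 -m crank '0 0 0 0 0 -1;0 0 0 0 0 -1;0 0 1 0 0 -0.15;0 0 1 0 0 0;0 0 1 0 0 0;0 0 1 0 0 0;0 0 1 0 0 0;0 0 1 0 0 0;0 0 1 0 0 0;0 0 1 0 0 0' >/dev/null
python3 -m crank '0 0 1 0 0 0;0 0 1 0 0 0;0 0 1 0 0 0;0 0 1 0 0 0;0 0 0.4 0 0 0;0 0 0 0 0 0'
cat > m.py <<'E'
from h import *
O=np.array([.646,.142]);Y=.0857;U=np.array([np.cos(Y),np.sin(Y)]);V=np.array([-U[1],U[0]])
def where():
    p,R,o=tool();d=p[:2]-O;print("press frame TCP",(d@U).round(4),(d@V).round(4),"z",p[2].round(4),"tool x yaw err",np.arctan2(R[1,0],R[0,0])-Y-np.pi*np.sign(np.arctan2(R[1,0],R[0,0])),"tilt",R[2,:2].round(4),"F",o["wrist_force"].round(1),o["torque"].round(2))
E
python3 - <<'E'
from m import *
where();s=snap("scene");im=s["image"]
u,v=map(int,proj(s,np.r_[O,.05]));print(u,v)
c=im[max(0,v-130):v+45,u-90:u+60];cv2.imwrite("pics/s2.png",cv2.resize(c,None,fx=3.4,fy=3.4,interpolation=cv2.INTER_CUBIC))
E
```

```text
time_s: 14.75
eef_pos: [0.4609, 0.1263, 0.3]
orientation: [-0.0, 0.083, 0.997, -0.0]
wrist_force: [-0.4, -0.2, -1.2]
opening: 0.0174
grip_force: 50.0
time_s: 16.08
eef_pos: [0.46, 0.1261, 0.0506]
orientation: [-0.002, -0.043, 0.999, -0.0]
wrist_force: [-0.9, -0.3, -2.0]
opening: 0.0176
grip_force: 50.0
press frame TCP -0.1866 0.0001 z 0.0506 tool x yaw err -0.000413349642886196 tilt [ 0.0031 -0.0004] F [-0.9 -0.3 -2. ] [ 0.07 -0.01 -0.04]
335 290
```

View pics/s2.png

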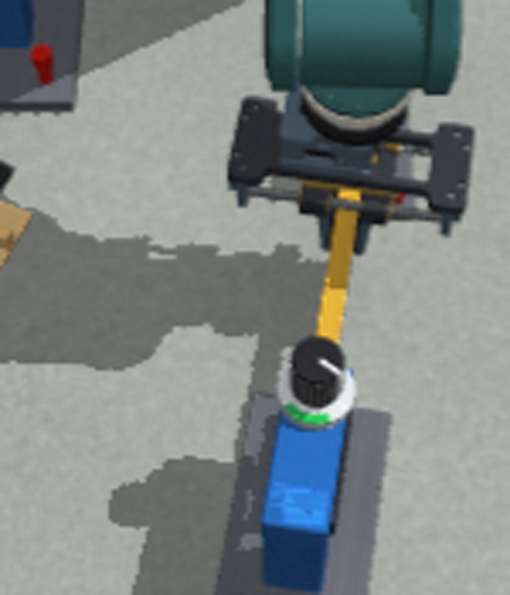

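```bash
python3 -m crank '0 0 0.7 0 0 0;0 0 0.7 0 0 0;0 0 0 0 0 0' | grep -E "eef|wrist"
python3 -m crank '-0.7 0 0 0 0 0;-0.7 0 0 0 0 0;-0.7 0 0 0 0 0;0 0 0 0 0 0' | grep -E "eef|wrist"; python3 -c "from m import *;where()"
```

```text
eef_pos: [0.4609, 0.1264, 0.0236]
wrist_force: [-0.9, -0.0, -2.0]
eef_pos: [0.5065, 0.1305, 0.0261]
wrist_force: [0.7, -0.9, -1.9]
press frame TCP -0.1399 0.0004 z 0.0261 tool x yaw err -0.0012876055793418217 tilt [-0.0041  0.0005] F [ 0.7 -0.9 -1.9] [ 0.13 -0.    0.  ]
```

```bash
python3 -m crank '0 0 0 0 0 0;0 0 0 0 0 0' | grep -E "eef|wrist"; python3 -c "from m import *;where()"
```

```text
eef_pos: [0.5026, 0.1299, 0.0247]
wrist_force: [0.3, -0.3, -2.8]
press frame TCP -0.1439 0.0002 z 0.0247 tool x yaw err -0.001301687232196258 tilt [-0.0001  0.    ] F [ 0.3 -0.3 -2.8] [ 0.09 -0.04 -0.01]
```

```bash
python3 -m crank '0 0 0.15 0 0 0;0 0 0 0 0 0;0 0 0 0 0 0;0 0 0 0 0 0' | grep -E "eef|wrist"; python3 -c "from m import *;where()"
```

```text
eef_pos: [0.5027, 0.1299, 0.0209]
wrist_force: [0.5, -0.2, -1.7]
press frame TCP -0.1438 0.0002 z 0.0209 tool x yaw err -0.0013799697198715322 tilt [ 0.0004 -0.    ] F [ 0.5 -0.2 -1.7] [ 0.12 -0.02 -0.05]
```

```bash
python3 -m crank '-0.3 0 -0.04 0 0 0;-0.3 0 0 0 0 0;-0.3 0 0 0 0 0;-0.3 0 0 0 0 0;-0.3 0 0 0 0 0;0 0 0 0 0 0;0 0 0 0 0 0' | grep -E "eef|wrist"; python3 -c "from m import *;where()"
python3 -m crank '-0.3 0 0 0 0 0;-0.3 0 0 0 0 0;-0.3 0 0 0 0 0;-0.1 0 0 0 0 0;0 0 0 0 0 0;0 0 0 0 0 0;0 0 0 0 0 0' | grep -E "eef|wrist"; python3 -c "from m import *;where()"
```

```text
eef_pos: [0.5332, 0.1325, 0.0216]
wrist_force: [-0.8, 0.7, -2.6]
press frame TCP -0.1132 0.0001 z 0.0216 tool x yaw err -0.0016278962757518833 tilt [0. 0.] F [-0.8  0.7 -2.6] [ 0.12 -0.05 -0.01]
eef_pos: [0.5525, 0.1341, 0.0216]
wrist_force: [-0.4, 0.6, -2.9]
press frame TCP -0.0938 0.0001 z 0.0216 tool x yaw err -0.0014724860513135596 tilt [ 0.0004 -0.    ] F [-0.4  0.6 -2.9] [ 0.11 -0.08 -0.01]
```

```bash
python3 -m crank '-0.2 0 0 0 0 0;-0.2 0 0 0 0 0;-0.2 0 0 0 0 0;-0.1 0 0 0 0 0;0 0 0 0 0 0;0 0 0 0 0 0' | grep -E "eef|wrist"
python3 -m crank '-0.1 0 0 0 0 0;0 0 0 0 0 0;0 0 0 0 0 0' | grep -E "eef|wrist"; python3 -c "from m import *;where()"
python3 -m crank '-0.1 0 0 0 0 0;0 0 0 0 0 0;0 0 0 0 0 0' | grep -E "eef|wrist"; python3 -c "from m import *;where()"
```

```text
eef_pos: [0.5668, 0.1353, 0.0217]
wrist_force: [-0.1, 1.4, -1.9]
eef_pos: [0.5688, 0.1355, 0.0217]
wrist_force: [-0.1, -0.1, -2.5]
press frame TCP -0.0775 0.0001 z 0.0217 tool x yaw err -0.001486884678679079 tilt [ 0. -0.] F [-0.1 -0.1 -2.5] [ 0.06 -0.04  0.02]
eef_pos: [0.5702, 0.1356, 0.0215]
wrist_force: [-3.8, -0.2, -2.1]
press frame TCP -0.076 0.0001 z 0.0215 tool x yaw err -0.001459515508068776 tilt [ 0.0011 -0.0001] F [-3.8 -0.2 -2.1] [ 0.01  0.57 -0.01]
```

```bash
python3 -m crank '-0.04 0 0.06 0 0 0;0 0 0 0 0 0;0 0 0 0 0 0' | grep -E "eef|wrist"; 
python3 -m crank '0 0 0.03 0 0 0;0 0 0 0 0 0;0 0 0 0 0 0' | grep -E "eef|wrist"; python3 -c "from m import *;where()"
```

```text
eef_pos: [0.5702, 0.1356, 0.0202]
wrist_force: [-9.4, -1.2, 3.5]
eef_pos: [0.5702, 0.1355, 0.0201]
wrist_force: [-13.6, -2.9, 13.4]
press frame TCP -0.076 0.0001 z 0.0201 tool x yaw err -0.0014637870732108205 tilt [ 0.0028 -0.0003] F [-13.6  -2.9  13.4] [-0.17  1.82  0.03]
```

```bash
python3 -m crank '0 0 -0.05 0 0 0;0 0 0 0 0 0;0 0 0 0 0 0;0 0 0 0 0 0;0 0 0 0 0 0' 0.45 20 | grep -E "eef|wrist|open|grip"
python3 -m crank '0.4 0 0 0 0 0;1 0 0 0 0 0;1 0 0 0 0 0;0.6 0 0 0 0 0;0 0 -1 0 0 0;0 0 -1 0 0 0;0 0 -1 0 0 0;0 0 -1 0 0 0;0 0 -1 0 0 0;0 0 -1 0 0 0' 0.2 20 | grep -E "eef|wrist"
python3 -m crank '0 0 -1 0 0 0;0 0 -1 0 0 0;0 0 -1 0 0 0;0 0 -1 0 0 0;0 0 -1 0 0 0;0 0 -1 0 0 0;0 0 -1 0 0 0;-1 0 0 0 0 0;-1 0 0 0 0 0;-1 0 0 0 0 0' >/dev/null
python3 -m crank '-1 0 0 0 0 0;-1 0 0 0 0 0;-1 0 0 0 0 0;-0.8 0 0 0 0 0;0 0 0 0 0 -1;0 0 0 0 0 -1;0 0 0 0 0 -1;0 0 0 0 0 -1;0 0 0 0 0 -1;0 0 0 0 0 -1' >/dev/null
python3 -m crank '0 0 0 0 0 -1;0 0 0 0 0 -1;0 0 0 0 0 -1;0 0 0 0 0 -1;0 0 0 0 0 -0.5;0 0 0 0 0 0;0 0 0 0 0 0' | grep -E "time|eef|wrist|open"
python3 - <<'E'
from m import *
where();print(tool()[2]["joint_positions"]);s=snap("wrist");cv2.imwrite("pics/w3.png",s["image"]);print(proj(s,np.r_[O,.19]),proj(s,np.r_[O-.107*U,.043]))
E
```

```text
eef_pos: [0.5718, 0.1358, 0.021]
wrist_force: [-0.6, -0.5, 0.2]
opening: 0.0475
grip_force: 0.0
eef_pos: [0.5114, 0.1306, 0.142]
wrist_force: [0.0, -0.6, 0.0]
time_s: 23.38
eef_pos: [0.6471, 0.1421, 0.2809]
wrist_force: [-0.2, 0.0, 0.6]
opening: 0.073
press frame TCP 0.0011 0.0 z 0.2809 tool x yaw err 1.2562196365978644 tilt [0. 0.] F [-0.2  0.   0.6] [ 0.14 -0.07 -0.03]
[ 1.80996102e-01  2.52143573e-01  1.77228980e+00 -1.32504314e-05
  1.11720957e+00 -2.73171405e+00]
[319.98848932 206.65239009] [408.89526114 141.4899274 ]
```

View pics/w3.png

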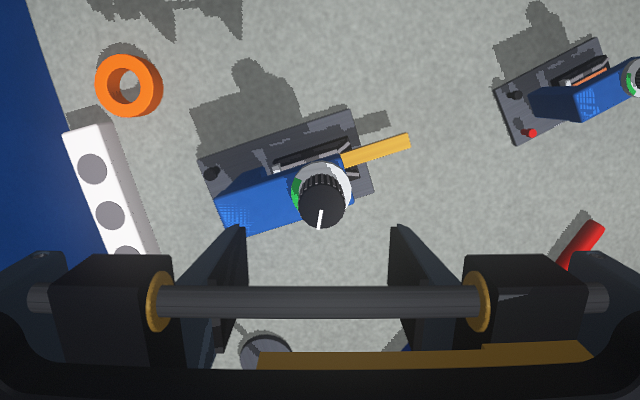

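The bar's near end shows at (409,140), against a predicted (409,141), so it is home. The knob is at about (321,203) between the fingers, with its white line pointing down. I'll refine the knob centre.

Run:
```python
from m import *
s=snap("wrist");im=s["image"];hsv=cv2.cvtColor(im,cv2.COLOR_BGR2HSV)
m=cv2.inRange(hsv,(0,0,0),(180,255,75));k=np.zeros_like(m);k[172:232,292:350]=m[172:232,292:350]
# top face lower arc + sides: use outer boundary below row 195 (near rim of top)
c=max(cv2.findContours(k,0,2)[0],key=cv2.contourArea)[:,0]
print(c.min(0),c.max(0))
W=np.array([onz(s,q+.5,.19)[:2] for q in c.astype(float) if q[1]>200]);A=np.c_[2*W,np.ones(len(W))];x=np.linalg.lstsq(A,(W**2).sum(1),rcond=None)[0];print("circle",x[:2],"r",np.sqrt(x[2]+x[:2]@x[:2]))
p,R,o=tool();print("rows",R.T@(np.r_[x[:2],.156]-p)/.02, R.T@(np.r_[O,.156]-p)/.02,"tool x",R[:,0])
```

```text
[298 174] [344 227]
circle [0.64538519 0.14357017] r 0.014784312686211666
rows [-0.05179562  0.10322522  6.24438241] [0.01769034 0.05547259 6.24438177] tool x [-2.26901166e-01 -9.73917789e-01  1.68689350e-05]
```

```bash
python3 -m crank '0 0.08 1 0 0 0;0 0 1 0 0 0;0 0 1 0 0 0;0 0 1 0 0 0;0 0 1 0 0 0;0 0 1 0 0 0;0 0 0.2 0 0 0;0 0 0 0 0 0;0 0 0 0 0 0' | grep -E "eef|wrist"
python3 -m crank '0 0 0 0 0 0;0 0 0 0 0 0;0 0 0 0 0 0;0 0 0 0 0 0;0 0 0 0 0 0;0 0 0 0 0 0;0 0 0 0 0 0;0 0 0 0 0 0' 1 20
python3 -c "from m import *;where()"
```

```text
eef_pos: [0.6461, 0.1426, 0.1577]
wrist_force: [0.4, 0.1, 0.5]
time_s: 24.9
eef_pos: [0.6447, 0.1428, 0.1572]
orientation: [-0.001, -0.623, 0.783, 0.001]
wrist_force: [-11.1, 2.6, 9.0]
opening: 0.0358
grip_force: 20.0
press frame TCP -0.0013 0.0009 z 0.1572 tool x yaw err 1.258397035804784 tilt [0.0004 0.0025] F [-11.1   2.6   9. ] [ 0.51  1.88 -0.  ]
```

```bash
python3 -m crank '0 0.08 0 0 0 0;0 0 0 0 0 0;0 0 0 0 0 0' | grep -E "eef|wrist|grip"
python3 -c "from m import *;where()"
```

```text
eef_pos: [0.6444, 0.1428, 0.1573]
wrist_force: [-0.6, -0.6, 4.4]
grip_force: 20.0
press frame TCP -0.0015 0.001 z 0.1573 tool x yaw err 1.2584911501613636 tilt [-0.0002 -0.0005] F [-0.6 -0.6  4.4] [ 0.04  0.03 -0.08]
```

```bash
python3 -m crank '0 0 0 0 0 0.5;0 0 0 0 0 0.5;0 0 0 0 0 0.5;0 0 0 0 0 0.5;0 0 0 0 0 0.5' | grep -E "wrist"
python3 -c "from m import *;where()"
python3 -m crank '0 0 0 0 0 0.5;0 0 0 0 0 0.5;0 0 0 0 0 0.5;0 0 0 0 0 0.5;0 0 0 0 0 0.5' | grep -E "wrist"
python3 -c "from m import *;where()"
python3 -m crank '0 0 0 0 0 0.5;0 0 0 0 0 0.5;0 0 0 0 0 0.5;0 0 0 0 0 0.5;0 0 0 0 0 0.5' | grep -E "wrist"
python3 -c "from m import *;where()"
python3 -m crank '0 0 0 0 0 0.5;0 0 0 0 0 0.5;0 0 0 0 0 0.5;0 0 0 0 0 0.5;0 0 0 0 0 0.5' | grep -E "wrist"
python3 -c "from m import *;where()"
```

```text
wrist_force: [-3.3, -0.4, 6.3]
press frame TCP -0.0018 0.0011 z 0.1572 tool x yaw err 0.9555890726257656 tilt [0.     0.0003] F [-3.3 -0.4  6.3] [0.14 0.48 0.07]
wrist_force: [-5.5, 1.6, 7.9]
press frame TCP -0.002 0.0012 z 0.1572 tool x yaw err 0.6555735350257201 tilt [0.0004 0.0007] F [-5.5  1.6  7.9] [0.47 0.75 0.09]
wrist_force: [-5.4, 3.3, 7.7]
press frame TCP -0.0021 0.0014 z 0.1572 tool x yaw err 0.35550095674130144 tilt [0.0007 0.001 ] F [-5.4  3.3  7.7] [0.74 0.95 0.1 ]
wrist_force: [-6.4, 5.2, 8.3]
press frame TCP -0.0021 0.0017 z 0.1572 tool x yaw err 0.05541197738991599 tilt [0.001  0.0011] F [-6.4  5.2  8.3] [1.15 1.02 0.04]
```

```bash
python3 -m crank '0.04 0.03 0 0 0 0.5;0 0 0 0 0 0.5;0 0 0 0 0 0.5;0 0 0 0 0 0.5' >/dev/null
python3 -c "from m import *;where()"
python3 -m crank '0 0 0 0 0 0.5;0 0 0 0 0 0.5;0 0 0 0 0 0.5;0 0 0 0 0 0.5' >/dev/null
python3 -c "from m import *;where()"
python3 -m crank '0 0 0 0 0 0.5;0 0 0 0 0 0.5;0 0 0 0 0 0.5' >/dev/null
python3 -c "from m import *;where()"
python3 -m crank '0 0 0 0 0 0.5;0 0 0 0 0 0.5;0 0 0 0 0 0.5' >/dev/null
python3 -c "from m import *;where()"
```

```text
press frame TCP -0.0023 0.002 z 0.1573 tool x yaw err -0.18451351789028214 tilt [-0.0002  0.0008] F [-1.1  3.4  5.1] [0.77 0.09 0.16]
press frame TCP -0.0023 0.0022 z 0.1573 tool x yaw err -0.42450803623757505 tilt [-0.      0.0011] F [-1.5  5.6  4.2] [1.07 0.04 0.1 ]
press frame TCP -0.0022 0.0023 z 0.1573 tool x yaw err -0.6046091968189939 tilt [0.     0.0015] F [-0.8  6.5  3.3] [ 1.22 -0.09  0.14]
press frame TCP -0.0022 0.0024 z 0.1573 tool x yaw err -0.7846066730978096 tilt [0.0004 0.0016] F [0.8 8.5 3.2] [ 1.42 -0.17  0.06]
```

```bash
T(){ python3 -c "from m import *;p,R,o=tool();print('yaw',(np.arctan2(R[1,0],R[0,0])-Y).round(3),'Tz',o['torque'][2].round(3),o['wrist_force'].round(1),p[:2].round(4),o['grip_force'])"; }
python3 -m crank '0.03 0.03 0 0 0 0.5;0 0 0 0 0 0.5;0 0 0 0 0 0.5' >/dev/null;T
python3 -m crank '0 0 0 0 0 0.5;0 0 0 0 0 0.5' >/dev/null;T
python3 -m crank '0 0 0 0 0 0.5;0 0 0 0 0 0.5' >/dev/null;T
python3 -m crank '0 0 0 0 0 0.5;0 0 0 0 0 0.5' >/dev/null;T
python3 -m crank '0 0 0 0 0 0.5;0 0 0 0 0 0.5' >/dev/null;T
python3 -m crank '0 0 0 0 0 0.5;0 0 0 0 0 0.5' >/dev/null;T
```

```text
yaw 2.177 Tz 0.142 [2.  3.3 3.8] [0.6437 0.1445] 19.99118685722351
yaw 2.057 Tz 0.126 [1.  3.5 2.5] [0.6438 0.1446] 19.99081403017044
yaw 1.937 Tz 0.112 [2.8 4.  1.8] [0.6439 0.1446] 19.990343749523163
yaw 1.817 Tz 0.108 [3.1 3.9 1.7] [0.644  0.1447] 19.989912807941437
yaw 1.697 Tz 0.071 [ 4.5  4.  -0. ] [0.6441 0.1447] 19.98930662870407
yaw 1.577 Tz 0.075 [4.8 3.8 0.1] [0.6442 0.1448] 19.988825619220734
```

```bash
T(){ python3 -c "from m import *;p,R,o=tool();print('yaw',(np.arctan2(R[1,0],R[0,0])-Y).round(3),'Tz',o['torque'][2].round(3),o['wrist_force'].round(1),p[:2].round(4),o['grip_force'].round(1))"; }
python3 -m crank '0 0 0 0 0 0.5;0 0 0 0 0 0.5' >/dev/null;T
python3 -m crank '0 0 0 0 0 0.5;0 0 0 0 0 0.5' >/dev/null;T
python3 -m crank '0 0 0 0 0 0.5;0 0 0 0 0 0.5' >/dev/null;T
python3 -m crank '0 0 0 0 0 0.5;0 0 0 0 0 0.5' >/dev/null;T
python3 -m crank '0 0 0 0 0 0.5;0 0 0 0 0 0.5' >/dev/null;T
python3 -m crank '0 0 0 0 0 0.5;0 0 0 0 0 0.5' >/dev/null;T
```

```text
Traceback (most recent call last):
AttributeError: 'float' object has no attribute 'round'
Traceback (most recent call last):
AttributeError: 'float' object has no attribute 'round'
Traceback (most recent call last):
AttributeError: 'float' object has no attribute 'round'
Traceback (most recent call last):
AttributeError: 'float' object has no attribute 'round'
Traceback (most recent call last):
AttributeError: 'float' object has no attribute 'round'
Traceback (most recent call last):
AttributeError: 'float' object has no attribute 'round'
```

My print bug lost six readings, so I'll read the state before moving further.

```bash
cat > T.py <<'E'
from m import *
p,R,o=tool();print('t',o['time_s'],'yaw',(np.arctan2(R[1,0],R[0,0])-Y).round(3),'Tz',o['torque'][2].round(3),o['wrist_force'].round(1),p[:2].round(4),o['grip_force'])
E
python3 T.py
python3 - <<'E'
from m import *
for n in("wrist","scene"):
    s=snap(n);im=s["image"]
    if n=="wrist":a=im[150:350,200:440]
    else:
        u,v=map(int,proj(s,np.r_[O,.17]));print(u,v);b=im[v-75:v+75,u-60:u+60]
cv2.imwrite("pics/w4.png",np.hstack([cv2.resize(a,(480,400)),cv2.resize(b,(320,400),interpolation=cv2.INTER_CUBIC)]))
E
```

```text
t 30.0667 yaw 0.857 Tz 0.087 [ 9.   2.6 -3.5] [0.6448 0.1446] 19.98539239168167
336 269
```

View pics/w4.png

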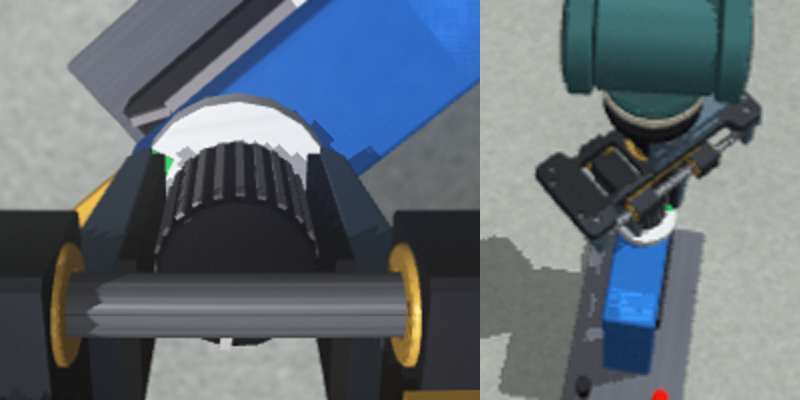

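The wrist crop shows the knob gripped with its line at crop (226,342), and a green edge of the collar at crop (165,160), near full-image pixel (284,231). I'll work out the slip from that edge.

Run:
```python
from m import *
s=snap("wrist");im=s["image"];hsv=cv2.cvtColor(im,cv2.COLOR_BGR2HSV)
g=cv2.inRange(hsv,(45,80,50),(85,255,255));v,u=np.where(g);print("green px",len(u),u.min(),u.max(),v.min(),v.max())
p,R,o=tool();C=p[:2]
mk=onz(s,(200+226/2,150+342/2),.19)[:2]-C;am=np.arctan2(mk[1],mk[0]);print("mark r",np.linalg.norm(mk),"ang",am)
A=[]
for a,b in zip(u,v):
    w=onz(s,(a+.5,b+.5),.145)[:2]-C;A.append((np.linalg.norm(w),(am-np.arctan2(w[1],w[0]))%(2*np.pi)))
A=np.array(A);k=A[:,0]<.03;print("green cw from mark",A[k,1].min(),A[k,1].max(),"r",A[k,0].min(),A[k,0].max())
```

```text
green px 40 276 286 225 239
mark r 0.01856780499992774 ang -2.2418959140930093
green cw from mark 1.6714456545484815 2.0249707718337095 r 0.01739834976844247 0.023480878037755563
```

Green ends 2.0 rad clockwise of the line (1.95 expected with no slip), so it hasn't slipped yet. I'll carry on, tracking torque and this measure.

```bash
cat >> T.py <<'E'
s=snap("wrist");g=cv2.inRange(cv2.cvtColor(s["image"],cv2.COLOR_BGR2HSV),(45,80,50),(85,255,255))[150:350,200:440]
am=-2.242-(.943-np.arctan2(R[1,0],R[0,0]))
A=[]
for b,a in np.argwhere(g):
    w=onz(s,(a+200.5,b+150.5),.145)[:2]-p[:2]
    if np.linalg.norm(w)<.03: A.append((am-np.arctan2(w[1],w[0]))%(2*np.pi))
print("   green cw from mark",(min(A),max(A),len(A)) if A else None)
E
python3 -m crank '0.02 0.03 0 0 0 0.5;0 0 0 0 0 0.5;0 0 0 0 0 0' >/dev/null;python3 T.py
python3 -m crank '0 0 0 0 0 0.5;0 0 0 0 0 0.5' >/dev/null;python3 T.py
python3 -m crank '0 0 0 0 0 0.5;0 0 0 0 0 0.5' >/dev/null;python3 T.py
python3 -m crank '0 0 0 0 0 0.5;0 0 0 0 0 0.5' >/dev/null;python3 T.py
```

```text
t 30.4667 yaw 0.736 Tz -0.13 [ 4.6  3.  -0.2] [0.645  0.1446] 19.990406334400177
   green cw from mark (np.float64(1.6822668025452039), np.float64(2.021897126650888), 39)
t 30.6833 yaw 0.618 Tz 0.103 [ 5.7  1.8 -0.9] [0.645  0.1446] 19.98700439929962
   green cw from mark (np.float64(1.725825476661183), np.float64(2.034098495537548), 37)
t 30.9 yaw 0.498 Tz 0.162 [ 6.   1.7 -0.4] [0.6451 0.1445] 19.986687004566193
   green cw from mark (np.float64(1.7035388120235133), np.float64(2.0438505349228473), 37)
t 31.1167 yaw 0.378 Tz 0.211 [ 6.7  1.3 -0.3] [0.6452 0.1444] 19.986265897750854
   green cw from mark (np.float64(1.7140905564283946), np.float64(1.9534702401629245), 17)
```

Torque has reached 0.21 and the green edge is moving relative to the line, so slip has begun (about 0.09 rad). I need about 1.15 rad more.

```bash
python3 -m crank '0.03 0 0 0 0 0.5;0 0 0 0 0 0.5;0 0 0 0 0 0.5' >/dev/null;python3 T.py
python3 -m crank '0 0 0 0 0 0.5;0 0 0 0 0 0.5;0 0 0 0 0 0.5;0 0 0 0 0 0.5' >/dev/null;python3 T.py
python3 -m crank '0 0 0 0 0 0.5;0 0 0 0 0 0.5;0 0 0 0 0 0.5;0 0 0 0 0 0.5' >/dev/null;python3 T.py
python3 -m crank '0 0 0 0 0 0.5;0 0 0 0 0 0.5;0 0 0 0 0 0.5;0 0 0 0 0 0.5' >/dev/null;python3 T.py
python3 -m crank '0 0 0 0 0 0.5;0 0 0 0 0 0.5;0 0 0 0 0 0.5' >/dev/null;python3 T.py
```

```text
t 31.4167 yaw 0.197 Tz 0.173 [ 4.3 -1.   1.6] [0.6454 0.1443] 19.989850223064423
   green cw from mark (np.float64(1.7333571645449677), np.float64(1.7655678296508652), 2)
t 31.8 yaw -0.041 Tz 0.147 [ 4.6 -3.6  2.1] [0.6454 0.1441] 19.990355372428894
   green cw from mark None
t 32.1833 yaw -0.281 Tz 0.249 [ 5.4 -5.1  2.1] [0.6454 0.1439] 19.991184175014496
   green cw from mark None
t 32.5667 yaw -0.521 Tz 0.124 [ 4.8 -8.1  3.1] [0.6453 0.1438] 19.992411732673645
   green cw from mark None
t 32.8667 yaw -0.701 Tz 0.157 [ 4.  -7.5  4.7] [0.6453 0.1436] 19.992593228816986
   green cw from mark None
```

```bash
python3 -m crank '0 0 0 0 0 0;0 0 0 0 0 0;0 0 0 0 0 0;0 0 0 0 0 0;0 0 0 0 0 0;0 0 0 0 0 0' 0.1 20 | grep -E "open|wrist"
python3 -m crank '0 0 -0.5 0 0 0;0 0 -1 0 0 0;0 0 -1 0 0 0;0 0 -1 0 0 0;0 0 -1 0 0 0;0 0 -1 0 0 0;0 0 -1 0 0 0;0 0 0 0 0 0;0 0 0 0 0 0' | grep -E "eef|time|wrist"
python3 - <<'E'
from m import *
s=snap("wrist");im=s["image"];u,v=map(int,proj(s,np.r_[O,.19]));print(u,v);a=im[v-130:v+60,u-110:u+110]
cv2.imwrite("pics/w5.png",cv2.resize(a,None,fx=3,fy=3,interpolation=cv2.INTER_CUBIC))
E
```

```text
wrist_force: [-0.0, 0.2, -0.1]
opening: 0.0725
time_s: 34.17
eef_pos: [0.645, 0.1445, 0.2887]
wrist_force: [-0.3, 0.4, 0.3]
318 201
```

View pics/w5.png

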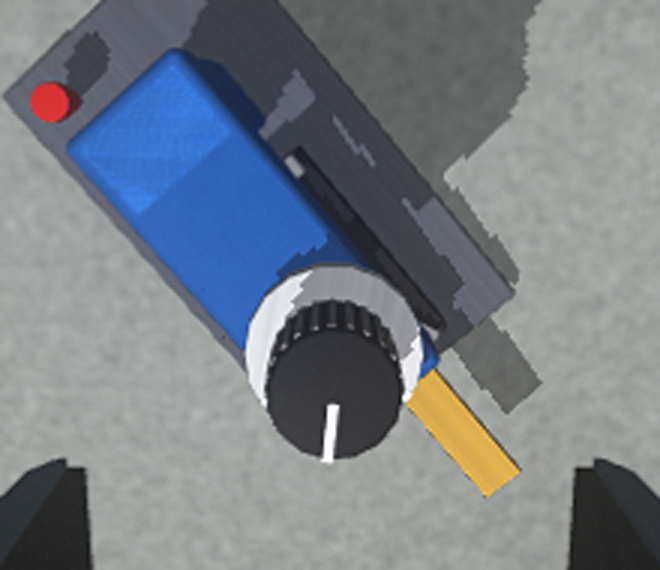

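The knob line points to 6 o'clock and only white collar shows from 9 round to 3 o'clock, so the green sector is hidden under the line, which fits a slip of about 1.2 rad. The bar is straight, with its end at crop (500,483). I'll check its position, then hand in.

Run:
```python
from m import *
s=snap("wrist");w=onz(s,(318-110+503/3,201-130+482/3),.043)[:2]-O;print("bar end press frame",w@U,w@V,"(want -0.107,0)")
if abs(w@U+.107)<.004 and abs(w@V)<.005: print(r.hand_in())
```

```text
bar end press frame -0.1080108538358015 -0.0029206858519754044 (want -0.107,0)
the job is handed in; nothing more can be done
None
```

The job is handed in, with no verdict returned: the brass bar measured about 1 mm off home against the stop, the clamp's ratchet slipped about 1.2 rad by torque and angle (the green sector itself was hidden in the last picture), and the gripper is clear above the knob.

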